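# Hang the condiment caddy on the slat rack and load the pepper mill

## Task

Pick up the white two-compartment caddy and hang it on the slat rack: with its front tilted up, pass its steel lip through the groove, then rotate the front down until the caddy hangs level with its back flush against the slats, and let go. Then stand the dark wooden pepper mill upright on the floor of either compartment of the hung caddy. Do not let either of them fall, and leave the salt mill, mug, oil bottle and bowl standing where they are.

Things in the scene. Friction and masses are not known exactly. Their poses are not given: they have to be found in the camera images.
- rack: Fixed slat rack on the worktop: 3 level bamboo slats 500 mm long (y), 10 mm thick (x 0-10), at z 22-60, 75-120, 150-180 mm. Behind them end posts (|y| 224-246, x 10-30 mm) with feet 10 mm high (x -55 to 95). A spatula hangs fixed at y 180-230 mm, reaching x -25; the rest is free. Origin: on the worktop under the middle of the front face; x into the rack, away from the robot; z up.
- groove (a point): Rack frame (0, 0, 120 mm), axes as rack: front upper edge of the middle slat, half way along. Bottom front edge of the groove, the 30 mm high through gap between the middle and top slats. The caddy's middle may hang anywhere from y -150 to +95 mm.
- caddy: Loose open caddy, 0.2-0.4 kg, white steel with 4 mm walls, 70 mm deep (x), 140 mm wide (y); front and sides 40 mm high, back 64 mm. Origin: middle of underside; x to its back (lip side), z up. A wooden handle plate parts it in two (x -30 to 14 mm, 16 mm in y, top at z 108 mm).
- heel (a point): Caddy frame (35, 0, 60 mm): where the tongue's underside meets the back face. Way in: front up 42 deg, heel moves forward and up at 45 deg to 16 mm before and 16 mm above the groove point; then the front turns down evenly as the heel goes to the groove point, where it ends (x and z). Let go, the tongue rests on the middle slat, the lip holds behind the top slat; 5 mm play, sags about 4 deg.
- lip_top (a point): Caddy frame (52, 0, 100 mm): middle of the steel lip's upper edge. The lip is 110 mm wide (y), 4 mm thick: a tongue at z 60-64 mm from the back face (x 35) to x 54 mm, then a plate (x 50-54) rising to z 100 mm. Being 40 mm high it passes the 30 mm groove only with the caddy's front tilted up some 30 to 45 deg.
- handle (a point): Caddy frame (-8, 0, 90 mm): grip point in the handle plate, gripped across its 16 mm thickness (along y). A tool leaning about 25 deg back from the rack (fingers pointing down and to the caddy's back) when the caddy is level clears the top slat, and leans some 15 deg over the rack while the caddy is tilted.
- pepper_mill: Loose dark brown wooden pepper mill, upright, 0.14-0.28 kg, 170 mm tall; base 48 mm in diameter, a waist, then a straight neck 38 mm in diameter from z 102 to 152 mm, domed top. Origin: middle of underside, z up. Gripped about 130 mm up, the fingertips stay above the caddy's handle.
- salt_mill: Loose white salt mill of the same shape and size; leave it. It and the pepper mill stand on opposite sides, either way round.
- mug: Loose sage-green mug, 80 mm wide, 85 mm tall, on a chopping board to the right; origin at its underside. Leave it.
- oil: Loose amber oil bottle, 64 mm in diameter, 230 mm tall, to the left; origin at its underside. Leave it.
- bowl: Loose white bowl, 130 mm wide, 50 mm tall, to the left; origin at its underside. Leave it.
- bay_a (a point): Caddy frame (0, 37, 4 mm): centre of the floor of one compartment, 62 mm (x) by 58 mm (y) inside, walls 40 mm high outside, handle plate on the inner side.
- bay_b (a point): Caddy frame (0, -37, 4 mm): the same for the other compartment.
Mind the look-alikes: they are no part of the job. Leave any purple look-alike of the pepper_mill alone. Leave any blue look-alike of the caddy alone.

How it is judged:
On the way, in this order (a step that is already met when the one before it is completed fails the run):
1. the caddy hangs in the groove, level, flush and let go (x of heel in the frame of groove between -0.007 and 0.006 m and z of heel in the frame of groove between -0.005 and 0.007 m and angle between caddy's own z axis and vertical below 0.13 rad and angle between the y axis of caddy and the y axis of rack, either way round below 0.09 rad and contact force between the fingers and caddy below 0.1 N and linear speed of caddy below 0.03 m/s), for 0.3 s.
2. the pepper mill stands in a compartment of the hung caddy (x of heel in the frame of groove between -0.007 and 0.006 m and z of heel in the frame of groove between -0.005 and 0.007 m and angle between caddy's own z axis and vertical below 0.13 rad and angle between the y axis of caddy and the y axis of rack, either way round below 0.09 rad and x of pepper_mill in the frame of caddy between -0.02 and 0.02 m and z of pepper_mill in the frame of caddy between 0 and 0.012 m and (y of pepper_mill in the frame of caddy between 0.02 and 0.055 m or y of pepper_mill in the frame of caddy between -0.055 and -0.02 m) and angle between pepper_mill's own z axis and vertical below 0.17 rad), for 0.2 s.
At the end, for the whole second after the job is handed in: Caddy hung in the groove: heel within 7 mm of the front face and of the groove bottom height, within 0.13 rad of level and 0.09 rad of parallel to the rack, anywhere along it. Pepper mill on a compartment floor (within 12 mm), within 0.17 rad of upright. Both at rest, bystanders in place (all of step 2 and linear speed of each of caddy, pepper_mill below 0.03 m/s); the robot touches nothing.
It fails at once if the salt mill, mug, oil bottle or bowl moved by more than 30 mm or tipped (distance of any of salt_mill, mug, oil, bowl from where it was at the start of the episode above 0.03 m or angle between any of salt_mill, mug, oil, bowl's own z axis and vertical above 0.4 rad).
It fails at once if caddy dropped (falling free faster than 0.7 m/s) (linear speed of caddy above 0.7 m/s and contact force between each of the arm, the fingers and caddy below 0.05 N).
It fails at once if pepper mill dropped (falling free faster than 0.7 m/s) (linear speed of pepper_mill above 0.7 m/s and contact force between each of the arm, the fingers and pepper_mill below 0.05 N).
It also fails if it takes over 59 s, if anything falls off the work surface, if the arm or the gripper's body presses on something with over 40 N, if the wrist force passes 120 N, or if a joint passes its speed limit or range.

## Robot

A 7-joint arm with a two-finger parallel gripper is mounted at the origin on the work surface. World frame = base frame: x ahead of the robot, y to its left, z up, the work surface at z = 0. Lengths are in m, angles in rad, forces in N, time in s.
With the tool pointing down it reaches from about 0.425 to 0.95 m from the base axis. Payload 4.7 kg.
Tool frame: the origin (TCP) lies on the centre line of the jaws, within the pads' length; the fingertips stand robot.nose_length ahead of it and the grasp point (between the pads) lies 8 mm behind it (robot.nose_length is the distance from the TCP to the fingertips, in m); z points along the fingers, x is the direction in which the jaws open and shut, and the axes are right-handed (so a half turn about z gives the same grasp; the last joint's range is limited). The gripper opens to 85 mm and grips with 20 to 120 N. Pads are 22 mm wide; open, the fingers measure 114 mm over their backs; the gripper's body (76 mm by 85 mm) begins 54 mm behind the grasp point. The pads swing forward as they close: fully open they stand 13 mm farther back than shut.
Start: joints at [-1.354, 0.469, -0.049, 1.532, 0.024, 1.141, -0.082], TCP at [0.164, 0.655, 0.242] pointing down, gripper open.
Joint ranges: [-2.59, 2.59], [-0.33, 1.99], [-1.39, 1.29], [0.1, 2.45], [-1.04, 4.18], [0.21, 1.99], [-2.66, 2.66]. Speed limits (rad/s): [2.57, 2.57, 3.14, 3.14, 3.14, 3.14, 3.14].

## Interface

Orientations are given as [roll, pitch, yaw] about the fixed x, y, z axes, in that order (R = Rz(yaw) Ry(pitch) Rx(roll)).
In Python, from plant import robot gives the robot as it stands. Calls block until the motion is done:
- robot.goto(position, orientation): joint-space move of the TCP to a pose.
- robot.move_straight(position, vel=0.15, attitude=None, contact_N=None): straight line of the TCP; attitude=None keeps the orientation; vel is the mean speed in m/s. With contact_N (N) it stops when the force on the tool has changed by that much, and returns True; else False.
- robot.move_joints(angles): joint-space move.
- robot.grip(opening, strength=None): opening from 0.0 (shut) to 1.0 (fully open); strength is the grip in N (None keeps the last); returns when the fingers have stopped.
- robot.sleep(seconds).
- robot.inverse_kinematics(position, orientation): joint angles nearest the present ones, or None.
- robot.sense(): the state.
- robot.grab_frame(name): name is "scene" or "side" or "wrist"; returns a dict with "image" (480x640x3 uint8, red, green, blue), "range_z" (480x640 float32, m along the optical axis (not along the pixel's ray), 0 where there is no reading), "fx", "fy", "cx", "cy" (pixels), "R" (3x3) and "t" (3): a world point X has camera coordinates R X + t. Camera axes: x right, y down, z forward; pixel columns grow to the right and rows downward; lengths in m; the calibration is good to about 2 mm. A picture is of the moment at which its call begins.
A pose or a line that the arm cannot do raises robot.IKError and nothing moves.
- robot.close_job(): hands the job in, once; it reports no verdict.
The state is a dict: "t": time; "joint_pos": joint angles; "joint_velocities": joint speeds; "effort": joint torques, N m; "tcp_pos": TCP position; "tcp_rot": TCP orientation; "wrist_force": force on the tool from outside, world axes, zero at the start; "torque": the same for the moment, N m; "opening": opening from 0.0 (shut) to 1.0 (fully open).
Only numpy, scipy, OpenCV 4.12 (cv2) and the standard library are available. Lean on these libraries where they do the work, as an engineer would, in place of code of your own. Each camera call takes 0.05 s, during which the arm holds its last target.

## Working session

There is one attempt and no reset: what is moved stays moved. The work goes in short steps, each a Python script; the robot and the scene stay as the last script left them, time stands still between calls to the robot, and variables do not carry over. Pictures are saved under pics/ and viewed, and the job is handed in when it is done.

```bash
ls; mkdir -p pics
python3 - <<'E'
from plant import robot
import cv2,numpy as np
print(robot.sense(), robot.nose_length)
for n in ["scene","side","wrist"]:
    f=robot.grab_frame(n); cv2.imwrite(f"pics/{n}0.png",f["image"][:,:,::-1]); np.savez(f"/tmp/{n}0.npz",**f)
    print(n,f["fx"],f["cx"],f["cy"],(-f["R"].T@f["t"]).round(3),f["R"].round(3).tolist())
E
```

```text
pics
{'t': 0.0, 'joint_pos': array([-1.35391117,  0.46945126, -0.04860842,  1.53369671,  0.02408564,
        1.14100775, -0.0823172 ]), 'joint_velocities': array([ 1.12181633e-03,  1.29466270e-03,  2.02979429e-04,  5.82555654e-04,
        8.91731317e-05,  2.04169992e-03, -7.83248271e-05]), 'effort': array([ 2.60840379e-04, -5.10318911e+01, -4.64865344e-02, -2.37706590e+01,
        1.08261080e-02,  8.14207160e-03, -3.19425915e-06]), 'tcp_pos': array([0.16407903, 0.6541683 , 0.24125365]), 'tcp_rot': array([3.14153840e+00, 1.97727837e-03, 1.32503163e+00]), 'wrist_force': array([-0.69211747, -0.10592104, -0.51286017]), 'torque': array([ 0.01865258, -0.04429946,  0.00925735]), 'opening': 1.002218065170029} 0.011
scene 565.7634723831395 315.48875322635945 237.87183343414543 [ 0.946 -0.732  1.148] [[0.843, 0.538, 0.015], [0.424, -0.646, -0.634], [-0.331, 0.541, -0.773]]
side 471.04237307831715 310.96501071081343 231.20019172422033 [-0.29  -0.834  0.916] [[0.716, -0.698, -0.002], [-0.406, -0.414, -0.815], [0.568, 0.584, -0.58]]
wrist 331.57199679633595 317.03564386153585 238.11187779646752 [0.083 0.675 0.372] [[0.243, 0.97, -0.001], [0.92, -0.23, 0.316], [0.306, -0.078, -0.949]]
```

View pics/scene0.png

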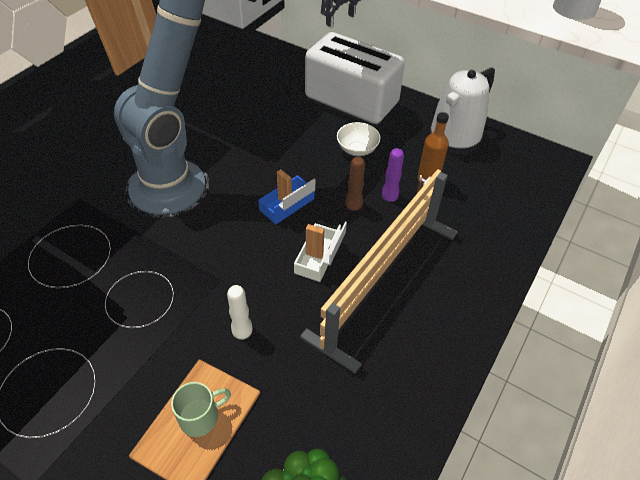

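View pics/side0.png

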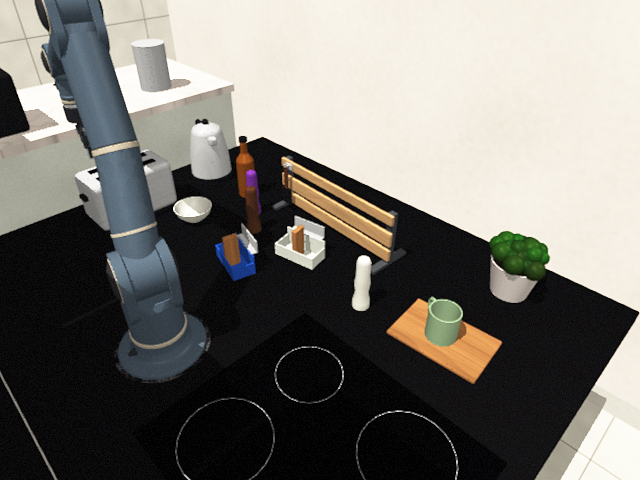

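View pics/wrist0.png

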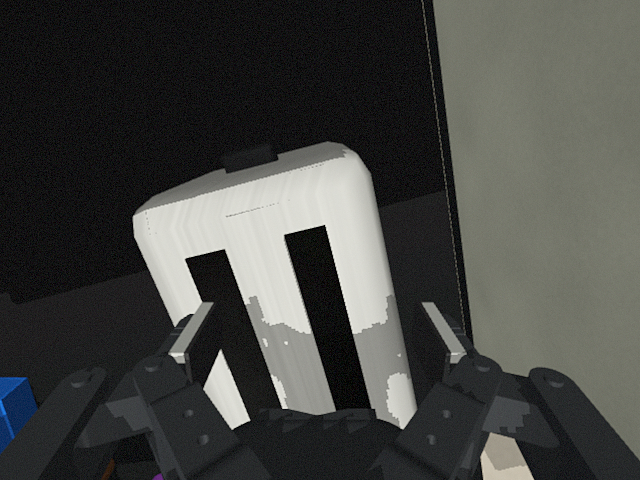

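The scene view shows the white caddy at about (318,250), the brown mill at (356,183), purple mill at (393,175), blue caddy at (287,198), salt mill at (240,312), and rack from (330,330) to (440,180). Next I build world clouds.

```bash
cat > h.py <<'E'
import numpy as np, cv2
from scipy.spatial.transform import Rotation as Rot
def cloud(f):
    z=f["range_z"]; v,u=np.mgrid[:480,:640]
    P=np.stack([(u-f["cx"])/f["fx"]*z,(v-f["cy"])/f["fy"]*z,z],-1)
    W=(P-f["t"])@f["R"]
    W[z==0]=np.nan
    return W
E
python3 - <<'E'
from h import *
for n in ["scene","side"]:
    f=dict(np.load(f"/tmp/{n}0.npz")); W=cloud(f); 
    P=W.reshape(-1,3); C=f["image"].reshape(-1,3)
    m=np.isfinite(P[:,0])&(P[:,2]<.35)&(P[:,0]>.2)&(P[:,0]<1.0)&(abs(P[:,1])<.55)
    print(n,"floor z",np.median(P[m&(abs(P[:,2])<.02),2]))
    im=np.full((600,800,3),60,np.uint8)
    P=P[m];C=C[m];o=np.argsort(P[:,2]);P=P[o];C=C[o]
    k=P[:,2]>.008; P=P[k];C=C[k]
    # rows: x 1.0->.3 up ; cols: y .5->-.5
    r=((1.0-P[:,0])*750).astype(int);c=((.53-P[:,1])*750).astype(int)
    ok=(r>=0)&(r<600)&(c>=0)&(c<800)
    im[r[ok],c[ok]]=C[ok][:,::-1]
    cv2.imwrite(f"pics/top_{n}.png",im)
E
```

```text
scene floor z 0.0014329998276816926
side floor z 0.00014934930508911937
```

```bash
python3 -c "
import cv2,numpy as np
a=cv2.imread('pics/top_scene.png');b=cv2.imread('pics/top_side.png')
cv2.imwrite('pics/top.png',cv2.resize(np.vstack([a,b]),(800,1200))[:, :][:1200]) if 0 else cv2.imwrite('pics/top.png',np.maximum(a,b))"
```

```text
(no output)
```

View pics/top.png

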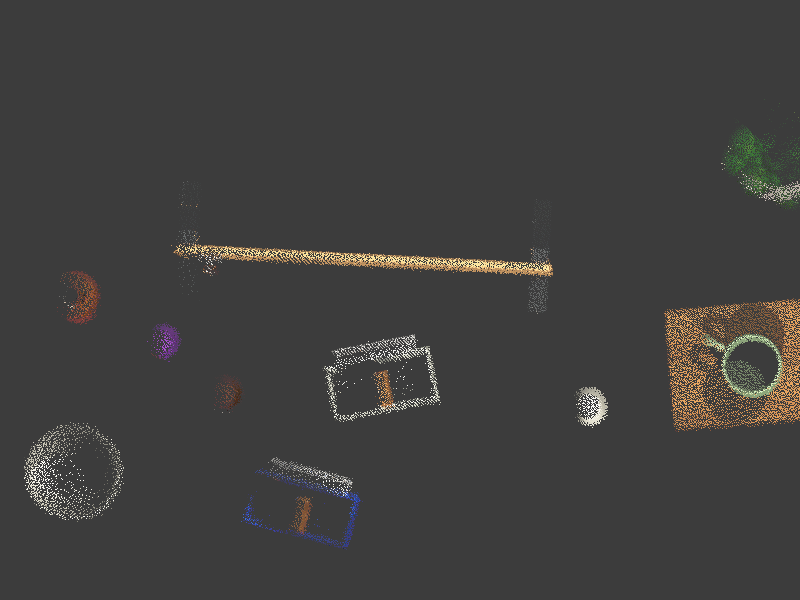

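```bash
cat >> h.py <<'E'
from scipy.optimize import least_squares
def sdf(P,boxes):
    out=np.full(len(P),9.)
    for lo,hi in boxes:
        c=(np.array(lo)+hi)/2;h=(np.array(hi)-lo)/2
        q=abs(P-c)-h
        d=np.linalg.norm(np.maximum(q,0),axis=1)+np.minimum(q.max(1),0)
        out=np.minimum(out,d)
    return out/1.0
B=lambda *a:(np.array(a[0::2])/1000.,np.array(a[1::2])/1000.)
CADDY=[B(-35,35,-70,70,0,4),B(-35,-31,-70,70,0,40),B(-35,35,-70,-66,0,40),B(-35,35,66,70,0,40),B(31,35,-70,70,0,64),
 B(-30,14,-8,8,4,108),B(35,54,-55,55,60,64),B(50,54,-55,55,60,100)]
RACK=[B(0,10,-250,250,22,60),B(0,10,-250,250,75,120),B(0,10,-250,250,150,180)]
def fit(P,boxes,p0,tilt=False):
    # p=(x,y,z,yaw[,pitch,roll])
    def R(p): return Rot.from_euler('ZYX',[p[3],p[4] if len(p)>4 else 0,p[5] if len(p)>4 else 0])
    def res(p): return sdf(R(p).inv().apply(P-p[:3]),boxes)
    r=least_squares(res,p0,loss='soft_l1',f_scale=.002,x_scale=[.01,.01,.01,.1]+[.1]*(len(p0)-4))
    d=res(r.x); return r.x,np.median(abs(d)),np.percentile(abs(d),90)
E
cat > loc.py <<'E'
from h import *
import sys
rack=[];cad=[];
for n in ["scene","side"]:
    f=dict(np.load(f"/tmp/{n}0.npz")); P=cloud(f).reshape(-1,3); C=f["image"].reshape(-1,3).astype(int)
    m=np.isfinite(P[:,0]); P=P[m];C=C[m]
    bam=(C[:,0]-C[:,2]>50)&(P[:,0]>.6)&(P[:,0]<.72)&(P[:,1]<.2)&(P[:,1]>-.24)&(P[:,2]>.015)&(P[:,2]<.2)
    pc=(P[:,0]>.42)&(P[:,0]<.575)&(P[:,1]<.13)&(P[:,1]>-.09)&(P[:,2]>.006)&(P[:,2]<.13)
    rack.append(P[bam]);cad.append(P[pc])
for nm,S,bx,p0 in [("rack",rack,RACK,[.66,.04,0,-.05]),("caddy",cad,CADDY,[.49,.02,0,.17])]:
    for k,Q in [("scene",S[0]),("side",S[1]),("both",np.vstack(S))]:
        p,md,p9=fit(Q,bx,p0); print(nm,k,len(Q),p.round(4),md.round(4),p9.round(4))
# rack ends along y
for Q in rack+[np.vstack(rack)]:pass
f=dict(np.load("/tmp/scene0.npz"))
# round objects
P=np.vstack([cloud(dict(np.load(f"/tmp/{n}0.npz"))).reshape(-1,3) for n in("scene","side")])
P=P[np.isfinite(P[:,0])]
for nm,(x,y) in dict(pepper=(.475,.225),purple=(.545,.31),salt=(.46,-.26)).items():
    Q=P[(np.hypot(P[:,0]-x,P[:,1]-y)<.05)&(P[:,2]>.008)&(P[:,2]<.2)]
    N=Q[(Q[:,2]>.105)&(Q[:,2]<.15)]
    g=lambda p,D,r:np.hypot(D[:,0]-p[0],D[:,1]-p[1])-r
    a=least_squares(g,[x,y],args=(N,.019),loss='soft_l1',f_scale=.002).x
    b=least_squares(g,[x,y],args=(Q[Q[:,2]<.02],.024),loss='soft_l1',f_scale=.002).x
    print(nm,len(N),a.round(4),"base",b.round(4),"top",Q[:,2].max().round(4),np.median(abs(g(a,N,.019))).round(4))
E
python3 loc.py
```

```text
rack scene 3368 [ 0.6591  0.0462  0.0033 -0.0561] 0.0017 0.0058
rack side 3401 [ 6.486e-01  4.520e-02  2.000e-04 -5.070e-02] 0.0012 0.003
rack both 6769 [ 0.6496  0.0462  0.0012 -0.0523] 0.0011 0.0029
caddy scene 1674 [0.4898 0.0222 0.0033 0.1855] 0.0009 0.0027
caddy side 1601 [0.4866 0.0206 0.0011 0.1908] 0.001 0.0021
caddy both 3275 [0.488  0.0215 0.0031 0.1931] 0.0012 0.0028
pepper 328 [0.4751 0.2319] base [0.4747 0.232 ] top 0.174 0.0014
purple 285 [0.5433 0.3166] base [0.5439 0.3172] top 0.1719 0.0015
salt 403 [ 0.4582 -0.2541] base [ 0.4585 -0.2539] top 0.1721 0.0009
```

```bash
cat >> loc.py <<'E'
print('---')
for k,Q in [("scene",rack[0]),("side",rack[1]),("both",np.vstack(rack))]:
  for x0 in (.635,.645,.655,.67):
    p,md,p9=fit(Q,RACK,[x0,.046,0,-.05]);print(k,x0,p.round(4),md.round(5),p9.round(4))
# top face profile
for k,Q in zip(("scene","side"),rack):
    c,s=np.cos(-.0523),np.sin(-.0523)
    X=(Q[:,0]-.6496)*c+(Q[:,1]-.046)*s; Y=-(Q[:,0]-.6496)*s+(Q[:,1]-.046)*c
    t=Q[:,2]>.176
    print(k,"top x pct",np.percentile(X[t],[2,10,50,90,98]).round(4), "z",np.percentile(Q[t,2],[5,50,95]).round(4))
    for lo,hi in [(.03,.055),(.08,.115),(.155,.172)]:
        b=(Q[:,2]>lo)&(Q[:,2]<hi); print("  slat",lo,b.sum(),np.percentile(X[b],[5,25,50,75,95]).round(4))
    print(np.percentile(Y,[1,99]))
P1=[cloud(dict(np.load(f"/tmp/{n}0.npz"))).reshape(-1,3) for n in("scene","side")]
C1=[np.load(f"/tmp/{n}0.npz")["image"].reshape(-1,3).astype(int) for n in("scene","side")]
for Q,C in zip(P1,C1):
    b=(C[:,0]-C[:,2]>50)&(abs(Q[:,0]-.65)<.05)&(abs(Q[:,1]-.04)<.29)&(Q[:,2]>.15)&(Q[:,2]<.19)
    Q=Q[b]; Y=-(Q[:,0]-.6496)*s+(Q[:,1])*c; print("ends",np.percentile(Y,[.3,1,99,99.7]))
E
python3 loc.py | sed -n '/---/,$p'
```

```text
---
scene 0.635 [ 0.6504  0.0467  0.0017 -0.0518] 0.00063 0.0022
scene 0.645 [ 0.6591  0.0461  0.0033 -0.0561] 0.00171 0.0058
scene 0.655 [ 0.6504  0.0467  0.0017 -0.0518] 0.00063 0.0022
scene 0.67 [ 0.6504  0.0467  0.0017 -0.0518] 0.00063 0.0022
side 0.635 [ 6.486e-01  4.520e-02  2.000e-04 -5.070e-02] 0.00122 0.003
side 0.645 [ 6.486e-01  4.520e-02  2.000e-04 -5.070e-02] 0.00122 0.003
side 0.655 [ 0.6396  0.045   0.0013 -0.0495] 0.00166 0.0049
side 0.67 [ 6.486e-01  4.520e-02  2.000e-04 -5.070e-02] 0.00122 0.003
both 0.635 [ 0.6496  0.0462  0.0012 -0.0523] 0.0011 0.0029
both 0.645 [ 0.6496  0.0462  0.0012 -0.0523] 0.0011 0.0029
both 0.655 [ 0.6496  0.0462  0.0012 -0.0523] 0.0011 0.0029
both 0.67 [ 0.6496  0.0462  0.0012 -0.0523] 0.0011 0.0029
scene top x pct [0.001  0.002  0.0067 0.011  0.0119] z [0.1772 0.1809 0.1841]
  slat 0.03 384 [0.0092 0.0102 0.0108 0.0112 0.0118]
  slat 0.08 591 [0.009  0.0103 0.0107 0.0112 0.0118]
  slat 0.155 351 [0.0093 0.0103 0.0107 0.0111 0.0118]
[-0.24949728  0.14963129]
side top x pct [-0.0042 -0.0022  0.0024  0.0087  0.0114] z [0.1765 0.179  0.1817]
  slat 0.03 585 [-0.0039 -0.0019 -0.0006  0.0007  0.0027]
  slat 0.08 888 [-0.0041 -0.002  -0.0006  0.0007  0.0029]
  slat 0.155 472 [-0.0039 -0.002  -0.0007  0.0005  0.0026]
[-0.25073766  0.1493823 ]
ends [-0.20428698 -0.20337665  0.28550623  0.29233529]
ends [-0.20543839 -0.20439115  0.29017224  0.29621384]
```

Both cameras agree to within about 2 mm, and the heights match (mill tops at about 172 mm, slat top at about 180 mm). Next I plan the insertion path and check clearance and IK.

```bash
cat >> h.py <<'E'
RK=(np.array([.6496,.0462,0.]),Rot.from_euler('z',-.052))
CD=(np.array([.488,.0214,0.]),Rot.from_euler('z',.190))
GP=np.array([-.008,0,.090])
def tool_in_caddy(lean=25,sgn=1,gp=GP):
    t=np.radians(lean); z=np.array([np.sin(t),0,-np.cos(t)]); x=np.array([0,sgn,0.]); y=np.cross(z,x)
    return gp+.008*z, Rot.from_matrix(np.column_stack([x,y,z]))
def comp(A,B): return A[0]+A[1].apply(B[0]),A[1]*B[1]
def inv(A): return -A[1].inv().apply(A[0]),A[1].inv()
HEEL=np.array([.035,0,.060])
def caddy_at(hx,hz,tilt,y,yaw=0):  # rack frame heel, tilt deg front up
    R=Rot.from_euler('y',np.radians(tilt))
    Tr=(np.array([hx,y,.120+hz])-R.apply(HEEL),R)
    return comp(RK,Tr)
def path(y,n=8,d0=.05):
    out=[(-.016-d0,.016-d0,42.),(-.016,.016,42.)]
    for i in range(1,n+1):
        s=i/n; out.append((-.016*(1-s),.016*(1-s),42*(1-s)))
    return out
def ert(R): return R.as_euler('xyz')
E
python3 - <<'E'
from h import *
from plant import robot
def samp(boxes,st=.002):
    o=[]
    for lo,hi in boxes:
        g=[np.linspace(a,b,max(2,int((b-a)/st)+1)) if k!=1 else np.array([0.]) if a<=0<=b else np.array([a]) for k,(a,b) in enumerate(zip(lo,hi))]
        o.append(np.stack(np.meshgrid(*g,indexing='ij'),-1).reshape(-1,3))
    return np.vstack(o)
S=samp(CADDY); ri=inv(RK)
for off in [(0,0),(.002,0),(-.002,0),(0,.002),(0,-.002)]:
  o=[]
  for hx,hz,t in [(-.016-d,.016-d,42.) for d in (.05,.04,.03,.02,.01)]+path(-.03,10)[1:]:
    T=comp(ri,caddy_at(hx+off[0],hz+off[1],t,-.03)); o.append(sdf(T[0]+T[1].apply(S),RACK).min()*1000)
  print(off,np.round(o,1))
for sgn in (1,-1):
  for lean in (20,25,30):
    G=tool_in_caddy(lean,sgn)
    W=[comp(CD,G)]+[comp(caddy_at(a,b,t,-.03),G) for a,b,t in path(-.03)]
    q=[robot.inverse_kinematics(p,ert(r)) for p,r in W]
    print(sgn,lean,[None if k is None else np.round(k,2).tolist() for k in (q[0],q[1],q[2],q[6],q[-1])])
E
```

```text
(0, 0) [25.1 15.1  5.9  5.2  4.4  3.5  2.8  2.3  1.9  1.5  1.2  1.5  1.5  1.3
  0.8 -0. ]
(0.002, 0) [23.1 13.1  4.3  3.6  2.9  2.   2.8  2.3  1.9  1.5  1.9  2.1  2.   1.7
 -0.3 -2. ]
(-0.002, 0) [27.1 17.1  7.7  6.6  4.3  3.7  3.1  2.3  1.9  1.5  1.2  0.9  1.1  1.
  0.7 -0. ]
(0, 0.002) [25.1 15.1  7.2  6.4  3.   3.7  4.1  4.3  3.9  3.5  3.2  3.4  3.5  3.3
  1.9  0. ]
(0, -0.002) [25.1 15.1  5.2  3.8  3.   2.3  0.8  0.3 -0.1 -0.5 -0.3 -0.2 -0.4 -0.7
 -1.1 -2. ]
1 20 [[-0.5, 0.31, 0.46, 2.37, -0.89, 0.22, 2.52], [-0.28, 0.61, 0.29, 1.66, -0.2, 1.28, 1.6], [-0.27, 0.64, 0.31, 1.49, -0.2, 1.43, 1.6], [-0.38, 0.47, 0.39, 1.78, -0.21, 0.95, 1.61], [-0.44, 0.36, 0.38, 2.06, -0.2, 0.41, 1.59]]
1 25 [[0.59, 0.39, -0.81, 2.37, 1.41, 0.25, 0.29], [-0.31, 0.57, 0.31, 1.72, -0.2, 1.18, 1.61], [-0.3, 0.59, 0.33, 1.55, -0.2, 1.33, 1.61], [-0.41, 0.43, 0.4, 1.84, -0.21, 0.84, 1.61], [-0.41, 0.33, 0.33, 2.12, -0.12, 0.28, 1.51]]
1 30 [None, [-0.33, 0.53, 0.33, 1.78, -0.21, 1.08, 1.61], [-0.32, 0.55, 0.35, 1.61, -0.21, 1.23, 1.61], [-0.43, 0.4, 0.42, 1.9, -0.21, 0.73, 1.61], [0.06, 0.33, -0.24, 2.15, 0.85, 0.24, 0.57]]
-1 20 [[-0.55, 0.32, 0.52, 2.38, -0.96, 0.23, -0.55], [-0.57, 0.71, 0.75, 1.68, -0.44, 1.35, -1.29], [-0.54, 0.74, 0.77, 1.51, -0.44, 1.49, -1.31], [-0.67, 0.56, 0.82, 1.8, -0.48, 1.01, -1.29], [-0.89, 0.52, 1.02, 2.08, -0.86, 0.55, -0.94]]
-1 25 [None, [-0.6, 0.67, 0.76, 1.74, -0.45, 1.24, -1.29], [-0.56, 0.69, 0.77, 1.57, -0.44, 1.39, -1.31], [-0.72, 0.53, 0.85, 1.86, -0.51, 0.9, -1.26], [-0.63, 0.37, 0.61, 2.13, -0.5, 0.3, -1.28]]
-1 30 [None, [-0.63, 0.63, 0.77, 1.79, -0.46, 1.14, -1.29], [-0.59, 0.64, 0.78, 1.63, -0.44, 1.28, -1.31], [-0.77, 0.51, 0.89, 1.92, -0.55, 0.8, -1.22], [0.06, 0.33, -0.24, 2.15, 0.85, 0.24, -2.57]]
```

Run:
```python
from h import *
from plant import robot
def grid(lo,hi,st=.004):
    g=[np.arange(a,b+1e-9,st) for a,b in zip(lo,hi)]
    return np.stack(np.meshgrid(*g,indexing='ij'),-1).reshape(-1,3)
body=grid((0,-.0425,-.160),(0.004,.0425,-.062))  # tool frame (TCP): grasp -8, body from -62
fing=grid((0,-.013,-.062),(0.004,.013,.011))
ri=inv(RK)
for lean in (5,10,15,18,20,25):
    G=tool_in_caddy(lean,1); o=[];f=[]
    for a,b,t in [(-.036,-.004,42)]+path(-.03,8)[1:]:
        T=comp(ri,comp(caddy_at(a,b,t,-.03),G))
        o.append(sdf(T[0]+T[1].apply(body),RACK).min()*1000); f.append(sdf(T[0]+T[1].apply(fing),RACK).min()*1000)
    # caddy vs body
    H=CADDY; o2=sdf(G[0]+G[1].apply(body),H).min()*1000
    print(lean,np.round(o,0),np.round(f,0),round(o2),[ (lambda k:None if k is None else k.round(2).tolist())(robot.inverse_kinematics(*(lambda W:(W[0],ert(W[1])))(comp(CD,tool_in_caddy(lean,s))))) for s in (1,-1)])
```

```text
5 [11. 39. 38. 37. 36. 35. 34. 33. 32. 30.] [19. 16. 17. 19. 20. 23. 25. 28. 31. 32.] 36 [[-0.4, 0.36, 0.33, 2.2, -0.25, 0.52, 1.88], [-0.86, 0.5, 0.95, 2.23, -0.74, 0.65, -0.77]]
10 [14. 42. 41. 40. 39. 39. 38. 37. 35. 34.] [23. 16. 18. 20. 22. 24. 27. 30. 30. 31.] 34 [[-0.39, 0.33, 0.32, 2.26, -0.3, 0.41, 1.93], [-0.87, 0.47, 0.95, 2.28, -0.86, 0.56, -0.65]]
15 [19. 45. 45. 44. 43. 43. 42. 41. 39. 39.] [26. 17. 19. 21. 23. 25. 28. 29. 30. 31.] 33 [[-0.31, 0.3, 0.23, 2.31, -0.32, 0.29, 1.95], [-0.71, 0.37, 0.71, 2.33, -0.82, 0.37, -0.7]]
18 [22. 47. 47. 46. 46. 45. 44. 43. 42. 42.] [28. 17. 19. 21. 23. 26. 28. 28. 29. 30.] 32 [[-0.24, 0.29, 0.14, 2.34, -0.32, 0.21, 1.95], [-0.54, 0.32, 0.51, 2.35, -0.78, 0.26, -0.73]]
20 [23. 48. 48. 47. 47. 47. 46. 44. 44. 43.] [29. 18. 19. 21. 24. 26. 27. 27. 28. 29.] 32 [[-0.5, 0.31, 0.46, 2.37, -0.89, 0.22, 2.52], [-0.55, 0.32, 0.52, 2.38, -0.96, 0.23, -0.55]]
25 [28. 52. 51. 51. 51. 50. 49. 48. 48. 48.] [31. 18. 20. 22. 24. 25. 25. 26. 27. 28.] 30 [[0.59, 0.39, -0.81, 2.37, 1.41, 0.25, 0.29], None]
```

```bash
sed -i 's/lean=25,sgn=1/lean=12,sgn=1/' h.py
cat >> h.py <<'E'
def save(robot,tag,names=("scene","side","wrist")):
    for n in names:
        f=robot.grab_frame(n); cv2.imwrite(f"pics/{n}{tag}.png",f["image"][:,:,::-1]); np.savez(f"/tmp/{n}{tag}.npz",**f)
E
python3 - <<'E'
from h import *
from plant import robot
s=robot.sense(); p=s["tcp_pos"]
W,R=comp(CD,tool_in_caddy()); z=R.apply([0,0,1])
try: robot.move_straight([p[0],p[1],.42],vel=.3)
except Exception as e: print("up",e)
robot.goto(W-.2*z,ert(R)); print(robot.sense()["t"],robot.sense()["joint_pos"].round(2))
robot.grip(.6,100)
robot.move_straight(W-.06*z,vel=.2)
save(robot,"1")
s=robot.sense();print(s["t"],s["tcp_pos"],W-.06*z,s["opening"])
E
```

```text
3.4167 [-0.89 -0.13  0.72  2.16  0.1   0.87  1.54]
4.85 [0.47015749 0.01800651 0.1419789 ] [0.46952712 0.0178473  0.14086368] 0.5970838627837382
```

View pics/wrist1.png

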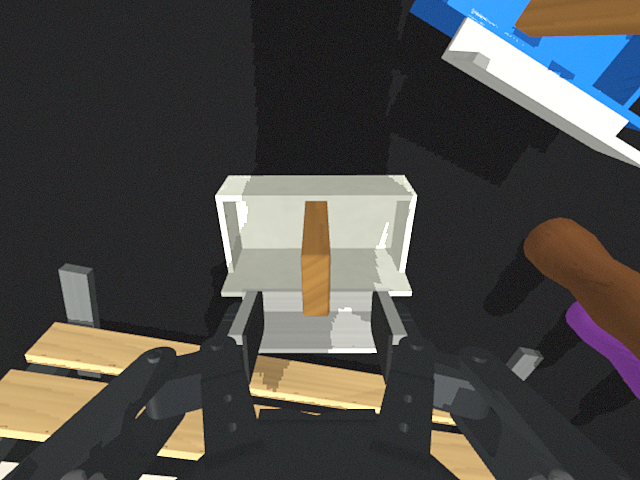

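View pics/side1.png

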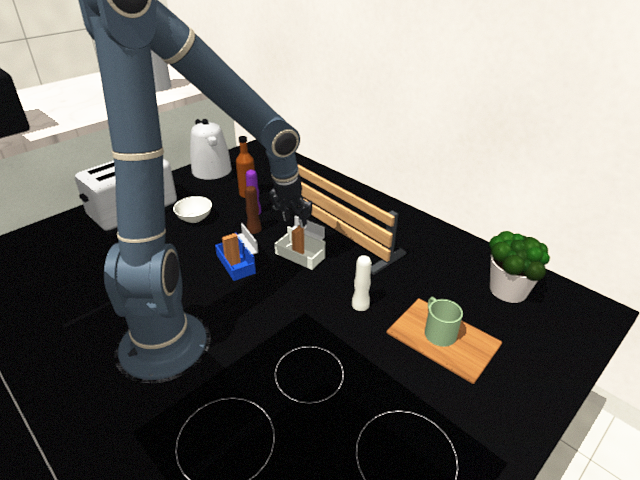

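The wrist view shows the handle plate at columns 302–330, centred between the pads (about 248 and 388) and aligned with them. Descending, then gripping.

Run:
```python
from h import *
from plant import robot
W,R=comp(CD,tool_in_caddy()); z=R.apply([0,0,1])
print(robot.move_straight(W,vel=.1,contact_N=8))
s=robot.sense();print(s["tcp_pos"]-W,s["wrist_force"])
robot.grip(0,100)
s=robot.sense();print(s["t"],s["opening"],s["wrist_force"],s["torque"])
robot.move_straight(s["tcp_pos"]+[0,0,.10],vel=.15)
robot.sleep(.2)
s=robot.sense();print(s["t"],s["tcp_pos"],s["tcp_rot"],ert(R),s["wrist_force"],s["torque"])
save(robot,"2")
```

```text
False
[ 0.00032679 -0.00010686  0.00052894] [ 0.97626036 -0.3240211  -0.03719675]
6.0167 0.17477583936678606 [-3.3749613   0.32506611  5.88322332] [-0.06153438  0.35809325 -0.06424567]
7.0417 [0.48149692 0.02001312 0.18199729] [2.93423311e+00 5.24901004e-04 1.76045185e+00] [2.93215314 0.         1.76079633] [ 0.66225736  0.26977673 -1.6081869 ] [-0.0950602   0.3394772  -0.00103407]
```

View pics/wrist2.png

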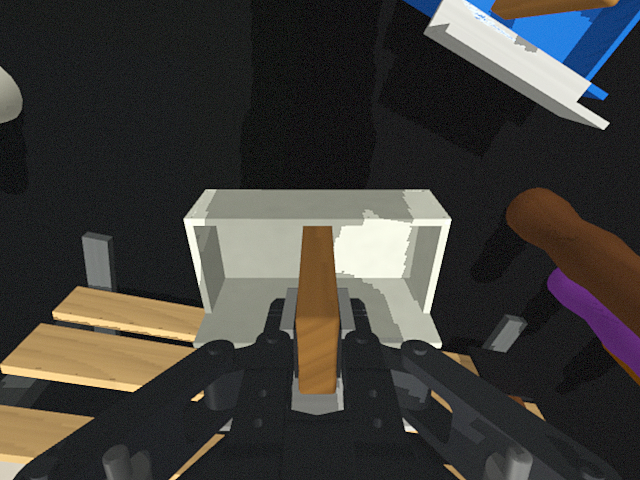

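View pics/side2.png

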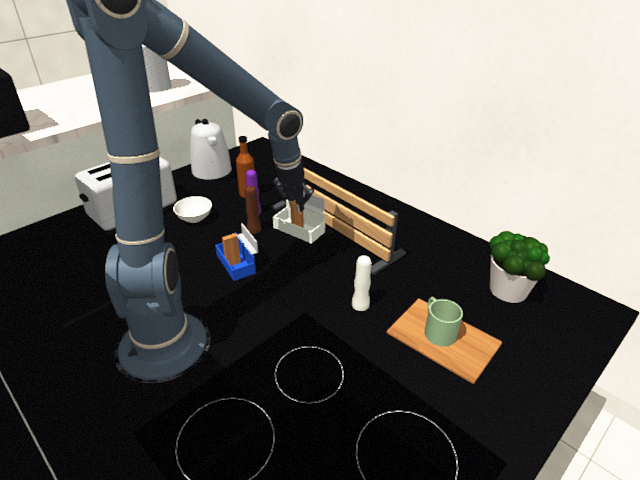

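```bash
cat >> h.py <<'E'
def fitcaddy(tag,T0,names=("scene","side","wrist"),marg=.012):
    # T0 predicted caddy pose; returns fits
    S={}
    for n in names:
        f=dict(np.load(f"/tmp/{n}{tag}.npz")); P=cloud(f).reshape(-1,3); C=f["image"].reshape(-1,3).astype(int)
        m=np.isfinite(P[:,0]);P=P[m];C=C[m]
        L=T0[1].inv().apply(P-T0[0])
        white=(C.max(1)-C.min(1)<40)&(C.min(1)>85)
        k=white&(abs(L[:,0]-.01)<.055)&(abs(L[:,1])<.085)&(L[:,2]>-.012)&(L[:,2]<.105)&(abs(sdf(L,CADDY))<marg)
        k&=~((abs(L[:,1])<.045)&(L[:,2]>.045)&(L[:,0]<.03))
        S[n]=P[k]
    e=T0[1].as_euler('ZYX'); p0=[*T0[0],*e]
    out={}
    for n,Q in list(S.items())+[("all",np.vstack(list(S.values())))]:
        if len(Q)<100: continue
        p,md,p9=fit(Q,CADDY,p0); out[n]=p
        d=T0[1].inv().apply(p[:3]-T0[0]); print(n,len(Q),"dpos(caddy)mm",(d*1000).round(1),"dZYX deg",np.degrees(p[3:]-np.array(p0[3:])).round(2),"res",md.round(4),p9.round(4))
    return out
def cur(robot):
    s=robot.sense(); return s["tcp_pos"],Rot.from_euler('xyz',s["tcp_rot"])
E
python3 - <<'E'
from h import *
from plant import robot
T0=comp(cur(robot),inv(tool_in_caddy()))
print(T0[0],T0[1].as_euler('ZYX'))
fitcaddy("2",T0)
fitcaddy("2",T0,("scene","side"))
E
```

```text
[0.48806555 0.02115482 0.10027662] [ 0.18958027  0.00100982 -0.00039031]
scene 1396 dpos(caddy)mm [0.8 0.6 1.7] dZYX deg [-0.12  0.24  0.08] res 0.0008 0.0018
side 1347 dpos(caddy)mm [-2.5 -0.3 -0.3] dZYX deg [-0.61 -0.12  0.03] res 0.001 0.0018
wrist 30518 dpos(caddy)mm [-1.5  1.5 -1.9] dZYX deg [-0.03  0.22  0.06] res 0.0003 0.0007
all 33261 dpos(caddy)mm [-1.5  1.4 -1.8] dZYX deg [-0.02  0.23  0.04] res 0.0003 0.0009
scene 1396 dpos(caddy)mm [0.8 0.6 1.7] dZYX deg [-0.12  0.24  0.08] res 0.0008 0.0018
side 1347 dpos(caddy)mm [-2.5 -0.3 -0.3] dZYX deg [-0.61 -0.12  0.03] res 0.001 0.0018
all 2743 dpos(caddy)mm [-1.2  0.   1.5] dZYX deg [0.14 0.88 0.11] res 0.0011 0.002
```

The grasp sits within about 1–2 mm and 0.3° of nominal. Next: tilt and go to the pre-insertion pose.

Run:
```python
from h import *
from plant import robot
G=tool_in_caddy()
a,b,t=path(-.03)[0]
for (x,z,tt) in [(a-.03,b+.01,42),(a,b+.001,t)]:
    W,R=comp(caddy_at(x,z,tt,-.03),G)
    robot.move_straight(W,vel=.12,attitude=ert(R))
robot.sleep(.3)
s=robot.sense();print(s["t"],s["tcp_pos"]-W,(R.inv()*cur(robot)[1]).magnitude(),s["joint_pos"].round(2),s["wrist_force"])
save(robot,"3")
T0=comp(cur(robot),inv(G))
fitcaddy("3",T0)
```

```text
8.8167 [-0.00038856  0.0001181   0.00035571] 0.00038415329222299134 [-0.53  0.78  0.73  1.59 -0.42  1.5   1.85] [-0.35386254  0.38244155 -1.84782957]
scene 1866 dpos(caddy)mm [-0.   1.2  2.3] dZYX deg [-0.01 -0.1   0.58] res 0.0008 0.0018
side 1081 dpos(caddy)mm [-2.2 -1.3 -0.6] dZYX deg [-0.44  0.57  0.2 ] res 0.0011 0.002
wrist 31090 dpos(caddy)mm [-0.1  0.9  0.9] dZYX deg [ 0.02 -0.14  0.04] res 0.0003 0.0011
all 34037 dpos(caddy)mm [-0.2  0.9  1. ] dZYX deg [ 0.01 -0.16  0.03] res 0.0003 0.0013
```

View pics/side3.png

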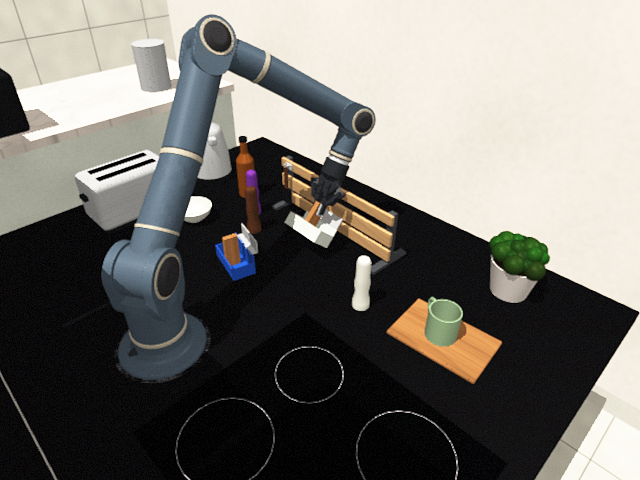

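View pics/wrist3.png

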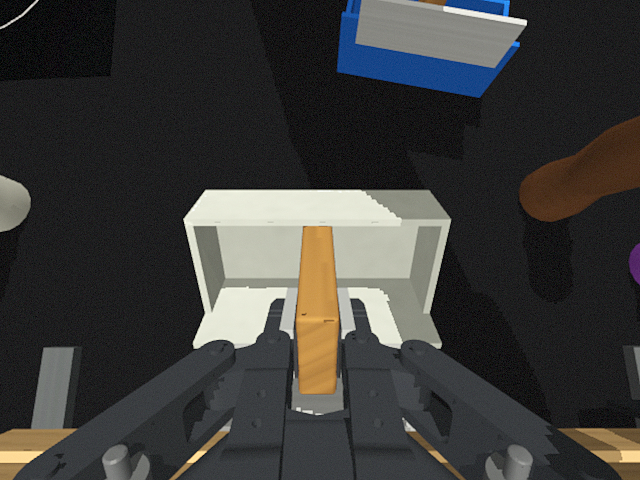

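The caddy is tilted 42° in front of the rack and the tilt held with no slip. Now inserting.

Run:
```python
from h import *
from plant import robot
G=tool_in_caddy()
P=path(-.03,7)[1:]
for i,(a,b,t) in enumerate(P):
    W,R=comp(caddy_at(a-.0005,b+.001,t,-.03),G)
    hit=robot.move_straight(W,vel=.08 if i==0 else .05,attitude=ert(R),contact_N=10)
    s=robot.sense();print(i,round(s["t"],2),hit,(RK[1].inv().apply(s["tcp_pos"]-W)*1000).round(1),RK[1].inv().apply(s["wrist_force"]).round(1),s["torque"].round(2))
    if hit: break
save(robot,"4")
T0=comp(cur(robot),inv(G))
fitcaddy("4",T0)
```

```text
0 10.0 False [-0.5  0.1 -0.4] [ 0.8  0.6 -2.5] [-0.06 -0.85  0.02]
1 10.26 False [-1.   0.2  0.4] [ 0.6 -0.4 -2.7] [-0.05 -0.72  0.03]
2 10.52 False [-0.6  0.4  0.3] [-0.5 -1.  -1.9] [ 0.07 -0.48  0.07]
3 10.78 False [-0.3  0.3  0.2] [-0.1  0.  -2.4] [-0.01 -0.35  0.02]
4 11.04 False [-0.1  0.2  0.1] [ 0.6 -0.1 -2.1] [-0.01 -0.18  0.03]
5 11.31 False [-0.   0.2  0.1] [-0.9 -0.  -2.7] [-0.01 -0.03 -0.02]
6 11.52 True [-0.9 -0.4 -0.6] [-0.1  0.5 -2.2] [-0.01  0.16 -0.  ]
scene 912 dpos(caddy)mm [-0.8  0.2  2.1] dZYX deg [-0.16  0.13  0.11] res 0.0007 0.0018
side 1050 dpos(caddy)mm [-2.7 -1.2 -0. ] dZYX deg [ 0.5  -0.67  1.12] res 0.001 0.0019
wrist 29119 dpos(caddy)mm [-1.7  0.9 -1.9] dZYX deg [-0.04  0.26  0.06] res 0.0003 0.0007
all 31081 dpos(caddy)mm [-1.7  0.8 -1.9] dZYX deg [-0.04  0.25  0.04] res 0.0003 0.0008
```

View pics/scene4.png

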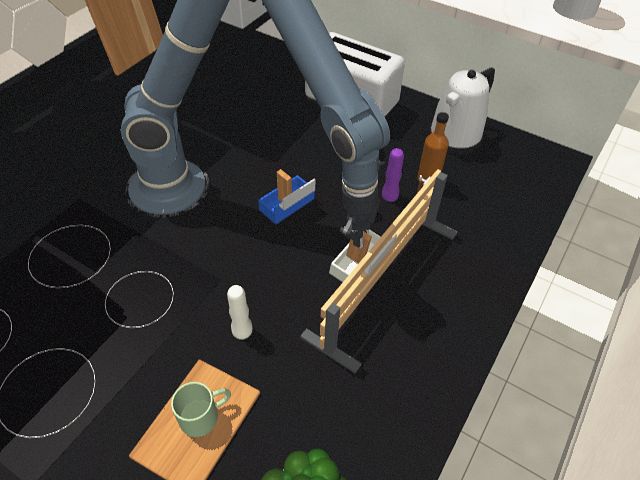

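View pics/side4.png

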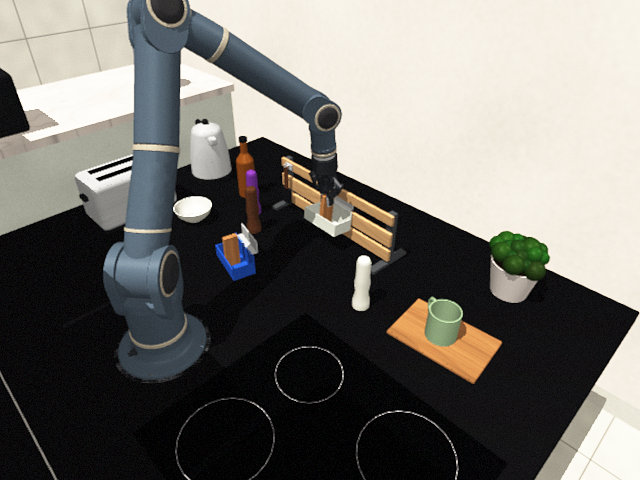

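The scene view shows the lip behind the top slat at about (380,255), and the caddy close to level. I lower it gently onto the slat before letting go.

Run:
```python
from h import *
from plant import robot
G=tool_in_caddy()
def heel():
    T=comp(inv(RK),comp(cur(robot),inv(G))); h=T[0]+T[1].apply(HEEL); return ((h-[0,0,.12])*1000).round(1),np.degrees(T[1].as_euler('ZYX')).round(2)
print(heel())
W,R=comp(caddy_at(-.0015,.0005,-1.5,-.03),G)
print(robot.move_straight(W,vel=.02,attitude=ert(R),contact_N=8),heel())
p=robot.sense()["tcp_pos"]
print(robot.move_straight(p-[0,0,.005],vel=.015,contact_N=5),heel())
s=robot.sense();print(s["t"],RK[1].inv().apply(s["wrist_force"]).round(1))
```

```text
(array([ -2. , -29.7,   2.9]), array([ 0.1 ,  6.05, -0.07]))
True (array([ -1.4, -30.1,   0.7]), array([ 0.01, -0.91, -0.01]))
True (array([ -1.4, -30. ,   0.6]), array([ 0.04, -0.75,  0.09]))
12.25 [-3.2  0.7  6.1]
```

Run:
```python
from h import *
from plant import robot
robot.sleep(.2)
robot.grip(.45)
robot.sleep(.4)
s=robot.sense();print(s["t"],s["opening"],s["wrist_force"].round(1))
save(robot,"5")
G=tool_in_caddy(); T0=comp(cur(robot),inv(G))
o=fitcaddy("5",T0)
for n,p in o.items():
    T=comp(inv(RK),(p[:3],Rot.from_euler('ZYX',p[3:]))); print(n,((T[0]+T[1].apply(HEEL)-[0,0,.12])*1000).round(1),np.degrees(T[1].as_euler('ZYX')).round(2))
```

```text
13.2 0.445919418903445 [-0.4  0.2 -0.8]
scene 868 dpos(caddy)mm [3.5 0.8 1.4] dZYX deg [ 0.08 -2.4  -0.11] res 0.0007 0.0018
side 997 dpos(caddy)mm [ 0.3 -1.3  0.1] dZYX deg [ 0.11 -2.41 -0.03] res 0.001 0.0019
wrist 30721 dpos(caddy)mm [ 1.   0.8 -2. ] dZYX deg [ 0.05 -2.32 -0.  ] res 0.0003 0.0008
all 32586 dpos(caddy)mm [ 1.   0.8 -1.9] dZYX deg [ 0.06 -2.22 -0.02] res 0.0003 0.0009
scene [ -2.  -29.    2.3] [ 0.09 -3.11 -0.04]
side [ -5.2 -31.3   0.9] [ 0.13 -3.12  0.04]
wrist [ -4.3 -29.1  -1.2] [ 0.07 -3.02  0.07]
all [ -4.2 -29.2  -1.2] [ 0.08 -2.93  0.06]
```

View pics/wrist5.png

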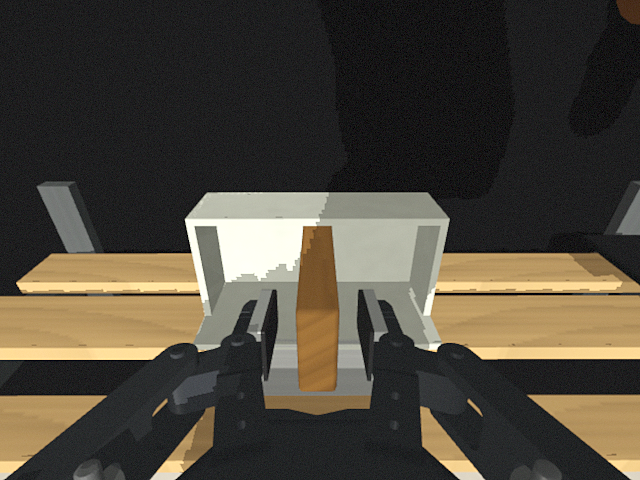

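Released, the caddy hangs at about -3.1° with the heel near (-3, 0) mm, as the design sag predicts. Next I retreat and go over the pepper mill.

Run:
```python
from h import *
from plant import robot
p,R=cur(robot); z=R.apply([0,0,1])
robot.move_straight(p-.06*z,vel=.1)
p,R=cur(robot); robot.move_straight([p[0]-.03,p[1],.36],vel=.2)
Rm=RK[1]*tool_in_caddy(0,1)[1]
M=np.array([.4751,.2319])
robot.goto([*M,.34],ert(Rm)); print(robot.sense()["t"],robot.sense()["joint_pos"].round(2))
robot.grip(.75)
robot.move_straight([*M,.20],vel=.2)
save(robot,"6")
s=robot.sense();print(s["t"],s["tcp_pos"])
# mill from new frames
P=np.vstack([cloud(dict(np.load(f"/tmp/{n}6.npz"))).reshape(-1,3) for n in("scene","side")])
C=np.vstack([np.load(f"/tmp/{n}6.npz")["image"].reshape(-1,3) for n in("scene","side")]).astype(int)
T0=caddy_at(-.0027,.0002,-3.1,-.0297)
fitcaddy("6",T0,("scene","side"))
```

```text
15.9833 [-1.36  0.21  0.99  1.78 -0.18  1.25  1.2 ]
17.35 [0.47592276 0.23225569 0.20126741]
scene 896 dpos(caddy)mm [0.8 0.5 2.3] dZYX deg [ 0.07  0.06 -0.12] res 0.0007 0.0018
side 1050 dpos(caddy)mm [-1.3 -1.3  0.8] dZYX deg [ 0.51 -1.38  0.08] res 0.001 0.0019
all 1946 dpos(caddy)mm [-1.1 -1.3  2.1] dZYX deg [ 0.2   0.99 -0.32] res 0.001 0.0021
```

View pics/wrist6.png

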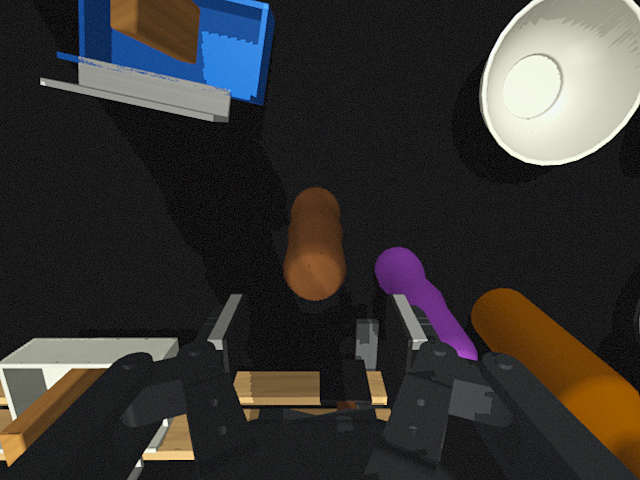

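View pics/side6.png

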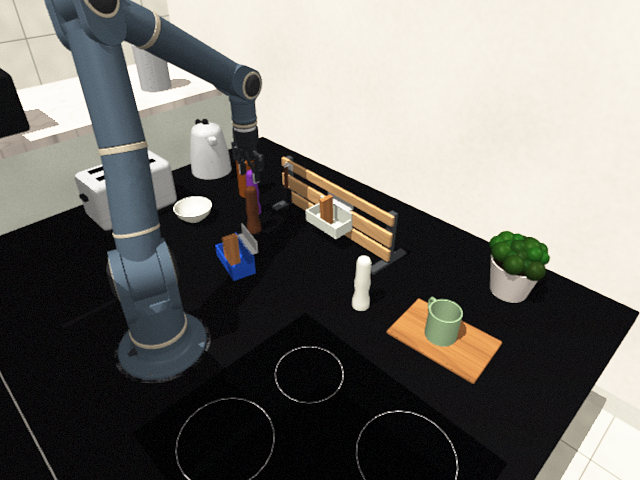

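In the wrist view the caddy is still hung, and the mill top at (315,270) is centred between the pads, with the purple mill outside the right finger. Descending to grasp.

Run:
```python
from h import *
from plant import robot
M=np.array([.4751,.2319])
print(robot.move_straight([*M,.124],vel=.1,contact_N=8))
robot.grip(0,60)
s=robot.sense();print(s["t"],s["opening"],s["tcp_pos"],s["wrist_force"].round(1))
robot.move_straight([*M,.35],vel=.2)
robot.sleep(.2)
save(robot,"7")
s=robot.sense();print(s["t"],s["tcp_pos"],s["wrist_force"].round(1),s["torque"].round(2))
for n in("scene","side","wrist"):
    f=np.load(f"/tmp/{n}7.npz");f=dict(f);P=cloud(f).reshape(-1,3);C=f["image"].reshape(-1,3).astype(int)
    Q=P[np.isfinite(P[:,0])&(np.hypot(P[:,0]-M[0],P[:,1]-M[1])<.04)&(P[:,2]>.215)&(P[:,2]<.33)&(C[:,0]-C[:,2]>20)]
    # base cylinder is dia 48 near bottom; fit low ring
    if len(Q)<30: print(n,len(Q));continue
    zb=np.percentile(Q[:,2],1); L=Q[Q[:,2]<zb+.02]
    g=lambda p:np.hypot(L[:,0]-p[0],L[:,1]-p[1])-.0235
    b=least_squares(g,M,loss='soft_l1',f_scale=.002).x
    print(n,len(Q),"zbottom",zb.round(4),"base centre",b.round(4))
```

```text
False
18.6167 0.42966851235632797 [0.4756587  0.2318401  0.12482809] [-1.  -2.3  6.9]
20.25 [0.47503184 0.23181481 0.3496653 ] [ 0.1  0.5 -1.6] [ 0.01 -0.04 -0.  ]
scene 633 zbottom 0.2273 base centre [0.4749 0.2328]
side 447 zbottom 0.2272 base centre [0.4732 0.2312]
wrist 3650 zbottom 0.2286 base centre [0.4722 0.232 ]
```

View pics/wrist7.png

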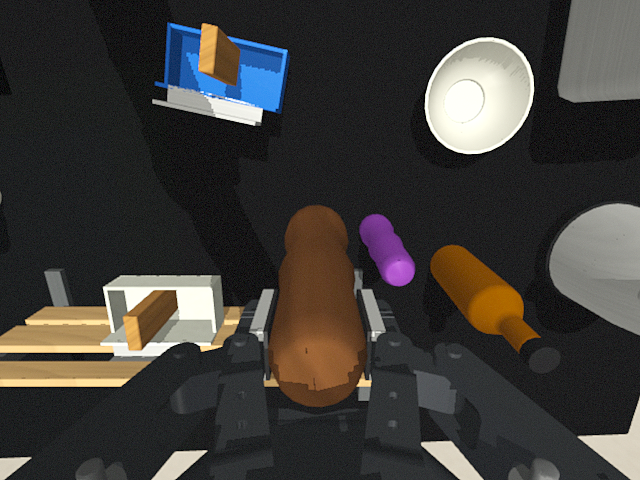

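View pics/side7.png

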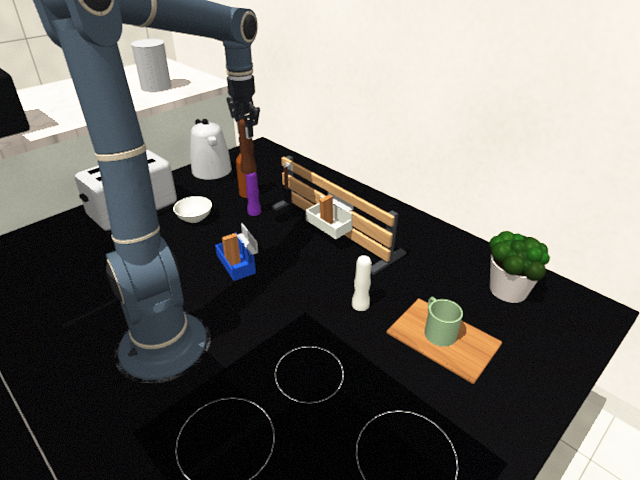

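Run:
```python
from h import *
from plant import robot
Tc=caddy_at(-.0027,.0002,-3.1,-.0297)
def tp(h,x=.0005): # tool pose with mill base h above floor
    return comp(Tc,(np.array([x,.037,.004+.1245+h]),tool_in_caddy(0,1)[1]))
W,R=tp(.12); print(W)
p=robot.sense()["tcp_pos"]
robot.move_straight([W[0],W[1],.35],vel=.2,attitude=ert(R))
robot.move_straight(tp(.06)[0],vel=.12)
robot.sleep(.2)
save(robot,"8")
s=robot.sense();print(s["t"],s["tcp_pos"]-tp(.06)[0],s["wrist_force"].round(1))
```

```text
[0.60270005 0.05595088 0.30655844]
22.8417 [1.38019123e-04 2.79311242e-05 3.43716405e-04] [-0.2 -0.3 -2.3]
```

View pics/wrist8.png

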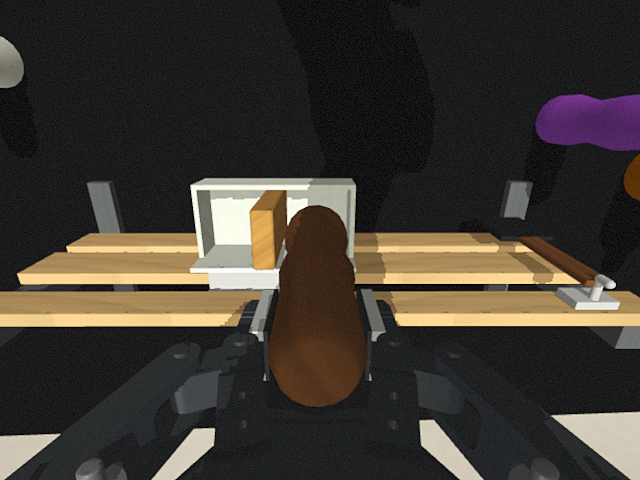

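View pics/scene8.png

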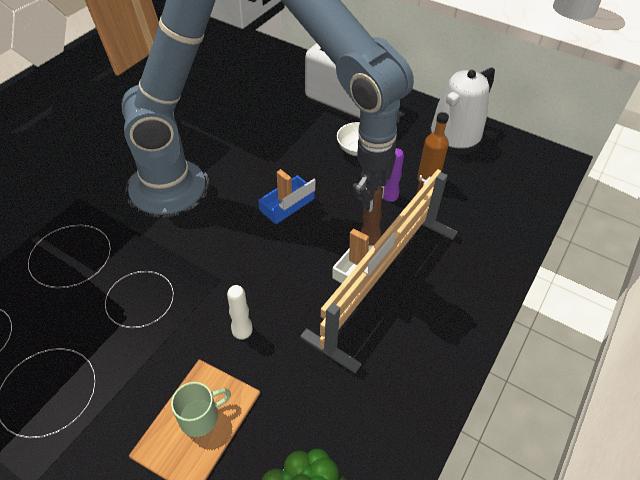

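Run:
```python
from h import *
from plant import robot
Tc=caddy_at(-.0027,.0002,-3.1,-.0297)
o=fitcaddy("8",Tc)
def mill(n):
    f=dict(np.load(f"/tmp/{n}8.npz"));P=cloud(f).reshape(-1,3);C=f["image"].reshape(-1,3).astype(int)
    t=robot.sense()["tcp_pos"]
    Q=P[np.isfinite(P[:,0])&(np.hypot(P[:,0]-t[0],P[:,1]-t[1])<.035)&(P[:,2]>.115)&(P[:,2]<.15)&(C[:,0]-C[:,2]>10)&(C[:,0]<140)]
    return Q
for n in ("scene","side","wrist"):
    Q=mill(n)
    if n not in o or len(Q)<40: print(n,len(Q));continue
    p=o[n];L=Rot.from_euler('ZYX',p[3:]).inv().apply(Q-p[:3])
    zb=np.percentile(L[:,2],2);L=L[L[:,2]<zb+.02]
    b=least_squares(lambda q:np.hypot(L[:,0]-q[0],L[:,1]-q[1])-.0238,[0,.037],loss='soft_l1',f_scale=.002).x
    print(n,len(L),"base in caddy mm",(b*1000).round(1),"z",zb)
```

```text
scene 782 dpos(caddy)mm [0.9 0.3 2.2] dZYX deg [ 0.01  0.06 -0.16] res 0.0008 0.0018
side 1033 dpos(caddy)mm [-1.8 -1.3  1.5] dZYX deg [ 1.04 -1.07  0.34] res 0.001 0.0019
wrist 9491 dpos(caddy)mm [-1.8  0.9 -1.2] dZYX deg [0.06 0.07 0.08] res 0.0003 0.001
all 11306 dpos(caddy)mm [-1.7  0.7 -1.1] dZYX deg [-0.03  0.33  0.01] res 0.0004 0.0014
scene 55 base in caddy mm [-0.9 37.6] z 0.06558769661419331
side 32 base in caddy mm [ 2.9 37.6] z 0.06575964192838599
wrist 368 base in caddy mm [-0.9 31.7] z 0.06110928872180685
```

Run:
```python
from h import *
from plant import robot
t,R=cur(robot)
f=dict(np.load("/tmp/wrist8.npz"));P=cloud(f).reshape(-1,3);C=f["image"].reshape(-1,3).astype(int)
Tc=caddy_at(-.0027-.0018,-.001,-3.1,-.0297+.0009)
L=Tc[1].inv().apply(P-Tc[0])
m=np.isfinite(P[:,0])&(L[:,2]>.055)&(L[:,2]<.095)&(L[:,1]>.0125)&(abs(L[:,1]-.037)<.032)&(abs(L[:,0])<.035)&(C[:,0]-C[:,2]>10)
L=L[m]; zb=np.percentile(L[:,2],2); print(len(L),zb)
L=L[L[:,2]<zb+.02]
r=least_squares(lambda q:np.hypot(L[:,0]-q[0],L[:,1]-q[1])-.0238,[0,.037],loss='soft_l1',f_scale=.002)
print(r.x, np.percentile(L[:,1],[1,50,99]),np.percentile(L[:,0],[1,50,99]))
```

```text
730 0.06688633374561898
[0.00014127 0.03644754] [0.01351809 0.03686812 0.06814638] [-0.02389543 -0.02142119  0.03082942]
```

With the handle points excluded, all three cameras put the base at (−1..3, 36.5–37.6) mm in the caddy, so it is centred in bay_a. Lowering.

Run:
```python
from h import *
from plant import robot
Tc=caddy_at(-.0027,.0002,-3.1,-.0297)
def tp(h,x=.0005):
    return comp(Tc,(np.array([x,.037,.004+.1245+h]),tool_in_caddy(0,1)[1]))
def st():
    s=robot.sense(); L=Tc[1].inv().apply(s["tcp_pos"]-Tc[0])-[0,.037,.1285]; return round(s["t"],2),(L*1000).round(1),s["wrist_force"].round(1)
print(robot.move_straight(tp(.008)[0],vel=.08,contact_N=6),st())
print(robot.move_straight(tp(-.004)[0],vel=.02,contact_N=3.5),st())
save(robot,"9")
```

```text
False (23.64, array([ 0.8, -0.2,  8.2]), array([ 0.7, -0.6, -1.6]))
True (24.11, array([ 0.8, -0. , -0.2]), array([-1. , -0.1,  3.7]))
```

View pics/scene9.png

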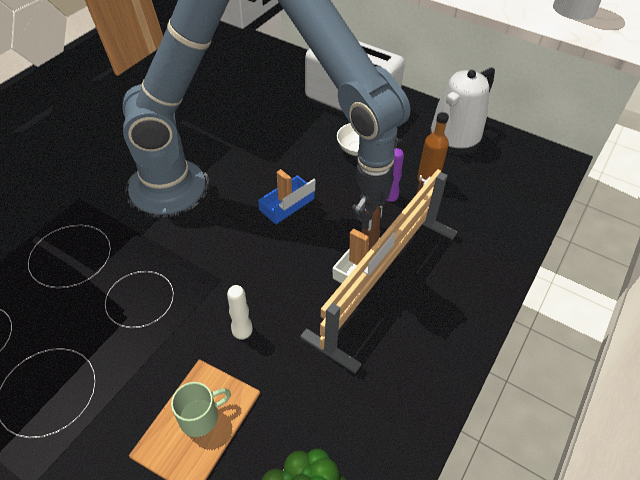

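View pics/side9.png

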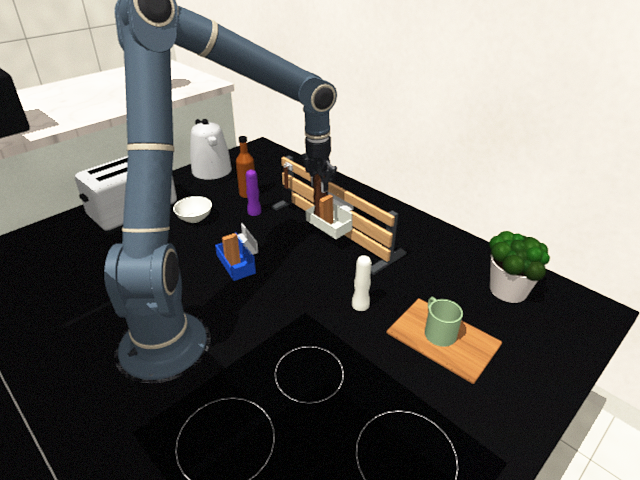

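Contact came within 0.2 mm of the expected floor height, and the mill stands in the left compartment. I release to a modest opening and retreat straight up.

Run:
```python
from h import *
from plant import robot
robot.grip(.62); robot.sleep(.3)
s=robot.sense();print(s["t"],s["opening"],s["wrist_force"].round(1))
p,R=cur(robot); z=R.apply([0,0,1])
robot.move_straight(p-.08*z,vel=.1,contact_N=8)
robot.sleep(.1); p,R=cur(robot)
robot.move_straight(p+[-.05,0,.05],vel=.2)
robot.sleep(.5)
save(robot,"10")
Tc=caddy_at(-.0027,.0002,-3.1,-.0297)
fitcaddy("10",Tc)
for n in ("scene","side","wrist"):
    f=dict(np.load(f"/tmp/{n}10.npz"));P=cloud(f).reshape(-1,3);C=f["image"].reshape(-1,3).astype(int)
    L=Tc[1].inv().apply(P-Tc[0])
    Q=L[np.isfinite(P[:,0])&(L[:,2]>.108)&(L[:,2]<.2)&(np.hypot(L[:,0],L[:,1]-.037)<.035)&(C[:,0]-C[:,2]>8)&(C[:,0]<150)]
    if len(Q)<30: print(n,len(Q));continue
    N=Q[(Q[:,2]<.155)]
    r=least_squares(lambda q:np.hypot(N[:,0]-q[0],N[:,1]-q[1])-.019,[0,.037],loss='soft_l1',f_scale=.002).x
    print(n,len(N),"neck in caddy mm",(r*1000).round(1),"top z",np.percentile(Q[:,2],99))
print(robot.sense()["t"])
```

```text
24.8667 0.6180999509146933 [-0.9 -0.1  0.7]
scene 771 dpos(caddy)mm [1.  0.8 1.9] dZYX deg [-0.08  0.01  0.07] res 0.0007 0.0017
side 983 dpos(caddy)mm [-2.  -1.2  0.9] dZYX deg [ 0.75 -0.82  0.89] res 0.001 0.0019
wrist 6092 dpos(caddy)mm [-1.4  0.9 -1.4] dZYX deg [ 0.05 -0.14  0.05] res 0.0003 0.001
all 7846 dpos(caddy)mm [-1.4  0.6 -1.2] dZYX deg [0.02 0.26 0.  ] res 0.0005 0.0017
scene 253 neck in caddy mm [ 0.1 37.4] top z 0.17345853618039467
side 151 neck in caddy mm [-1.5 36.5] top z 0.17187115143305426
wrist 910 neck in caddy mm [-2.  37.2] top z 0.1714057830643999
27.0667
```

View pics/scene10.png

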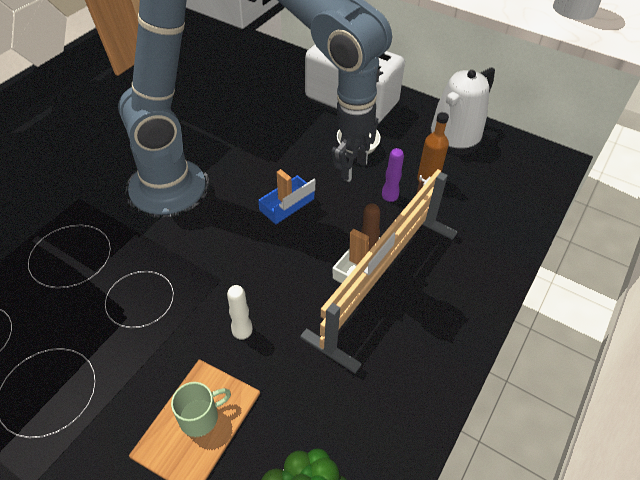

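View pics/side10.png

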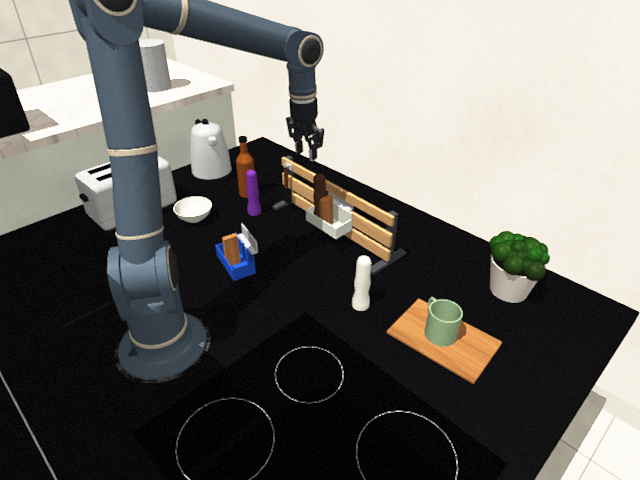

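The mill stands at (372,225) in the scene view, inside the hung caddy. The gripper is clear and the bystanders have not moved. Handing in.

```bash
python3 -c "
from plant import robot
print(robot.close_job())"
```

```text
the job is handed in; nothing more can be done
None
```

The white caddy is hung on the slat rack and the dark pepper mill stands upright in its left compartment (bay_a). I handed the job in at about 27 s of the 59 s allowed. No verdict came back, so the checks below are my own camera measurements.

- **Caddy:** It sags about 3.1° front down, its heel is about 3 mm in front of the groove point and roughly level with it, and it is parallel to the rack to about 0.1°. It hung the same after the mill went in.
- **Pepper mill:** Its neck is at about (-1, 37) mm in the caddy frame, its top is about 172 mm above the caddy's underside, and it follows the caddy's slight lean. It touched the floor within 0.2 mm of the expected height.
- **Others:** The salt mill, mug, oil bottle, bowl and both look-alikes look unmoved in the pictures. I did not re-measure their positions. The gripper is clear of everything.

**Disagreements:**
- The three cameras differ by up to about 3 mm on the caddy's x and z. The side camera gave about 5 mm in front of the groove for the heel, still inside the 7 mm limit.
- One wrist-camera fit of the mill's base was 5 mm off because it included points on the caddy's handle. With those excluded, it agreed with the other two.
- The force stop triggered about 1 mm before the last insertion point. I then seated the caddy gently before letting go.

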